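Unpin the leak-test carrier and hold it up level

TASK

Unload the leak-test fixture: draw its cross pin right out of the bore and park it lying in the V-notch at the side of the fixture, let go of it, then take the carrier with its three standing brass nozzles by the bail handle and lift it straight up about 10 cm, clear of the fixture. Finish while still holding it there, over the fixture, level and still with every nozzle standing in its nest, so that the seals underneath can be wiped. Leave the other things on the bench where they are.

Things in the scene. Friction and masses are not known exactly. Their poses are not given: they have to be found in the camera images.
- fixture: Leak-test fixture fixed to the bench: aluminium block 80 mm deep (x), 190 long (y), 62 high. Origin: centre of its underside; x points away from its front face (at x=-40), y along its length. Central slot in the top, 20 x 38 mm. At its +y end a ledge (y 95 to 143, 49 high) with the V-notch. Behind it (x 40 to 90) a manifold and dial gauge up to 122 mm high; foot strips 10 mm high at both ends.
- bore_mouth (a point): Centre of the mouth of the 14 mm bore in the fixture's front face, 40 mm above the bench; the bore runs along the fixture's x through the slot. Axes as the fixture.
- notch (a point): Where the pin's origin comes when parked: in the 90-degree V-notch (along fixture x, centre line y=119 mm, 30 wide at the ledge's top, 15 deep, open at both ends), level with the front face, 42.5 mm above the bench. Parked, the shank lies in the notch, the grip sticks out in front, and the 20 mm shoulder collar, which does not fit in the notch, is 0 to 30 mm before the face. Axes as the fixture.
- pin: Steel cross pin, 0.1 kg, level along fixture x in the bore, through the eye of the carrier's tongue, so locking it down; slides freely. Origin on the axis at the shoulder (0 to 6 mm before the front face at the start, 39 mm above the bench), x towards its tip. Shank 12 mm dia., 0 to 70; collar 20 dia., 0 to -4; neck 10 dia. to -28; then the grip. Balance point at about x=+8. Drawn 76 mm it is out.
- pin_grip (a point): Middle of the pin's black flat-sided grip, 43 mm in front of the shoulder; the grip is 30 mm long (x), 18 wide (y), 24 high (z). Axes as the pin.
- pin_tip (a point): End of the pin's shank, 70 mm ahead of the shoulder; axes as the pin.
- seat (a point): Centre of the fixture's top face, 62 mm above the bench, on which the carrier rests; axes as the fixture.
- carrier: Steel carrier, 0.36 kg (0.66 with nozzles, varies): plate 76 (x) x 200 (y) x 8 mm; origin at the centre of its underside, axes as the fixture at the start, when it rests on the seat. Nests 33 mm wide, 5 deep at y=-68, 0, 68. A tongue 14 x 30 mm under its centre reaches 38 mm down into the fixture's slot. Over its middle a bail handle: uprights at y=-36 and 36 joined by a level bar along y.
- bail (a point): Middle of the bail's bar, 110 mm above the plate's underside; the bar is 14 mm wide (x), 14 mm high and 77 mm long (y); the middle nozzle's top is 29 mm below the bar's middle. Axes as the carrier.
- nozzle0: Brass garden nozzle, 30 mm diameter at the foot, 78 mm tall, about 0.1 kg, standing loose in the carrier's nest at y = -68 mm; origin at the centre of its underside (3 mm above the plate's underside), z up.
- nozzle1: The same kind of nozzle, in the middle nest, under the bail.
- nozzle2: The same kind of nozzle, in the nest at y = +68 mm.
- nylon_plug: Bystander: white nylon plug, 28 mm diameter, 30 mm high, standing on the bench to the right (-y) of the fixture's front; origin at its underside.
- washer: Bystander: bronze flange washer, 40 mm diameter, 10 mm high, lying on the bench beyond the fixture's -y end; origin at its underside.
- adaptor: Bystander: brass hex adaptor, 32 mm diameter, 36 mm high, standing on the bench beyond the ledge (+y end); origin at its underside.
- micrometer: Bystander: black thread micrometer, about 140 x 60 x 15 mm, lying in the stainless inspection tray on the left; origin at the middle of the frame's underside.
- plug_gauge: Bystander: double-ended thread plug gauge, 104 mm long, 12 mm thick, lying in the inspection tray; origin at the middle of its underside.
- ring_gauge: Bystander: steel ring gauge, 56 mm diameter, 14 mm high, lying on the black granite plate on the right; origin at its underside.
Mind the look-alikes: they are no part of the job. Leave any pink or turquoise look-alike of the nozzle0 alone.

How it is judged:
By the outcome, as a careful person would: the job done as asked, in the order asked, and still so for the second after the job is handed in, while the arm keeps its last pose, push and grip.
It also fails if it takes over 64 s, if anything falls off the work surface, if the arm or the gripper's body presses on something with over 40 N, if the wrist force passes 120 N, or if a joint passes its speed limit or range.

ROBOT

A 7-joint arm with a two-finger parallel gripper is mounted at the origin on the work surface. World frame = base frame: x ahead of the robot, y to its left, z up, the work surface at z = 0. Lengths are in m, angles in rad, forces in N, time in s.
With the tool pointing down it reaches from about 0.4 to 0.85 m from the base axis. Payload 10.4 kg.
Tool frame: the origin (TCP) lies at the centre of the arm's flange, where the gripper is bolted on; the fingertips stand 173 mm ahead of it and the grasp point (between the pads) lies 155 mm ahead of it; z points along the fingers, y is the line along which they close (so a half turn about z gives the same grasp; the last joint's range is limited). The gripper opens to 85 mm and grips with 20 to 120 N. Pads are 22 mm wide; open, the fingers measure 114 mm over their backs; the gripper's body (76 mm by 85 mm) begins 54 mm behind the grasp point. The pads swing forward as they close: fully open they stand 13 mm farther back than shut.
Start: joints at [-1.304, 0.332, -0.065, 1.46, 0.022, 1.35, -0.088], TCP at [0.179, 0.599, 0.405] pointing down, gripper open.
Joint ranges: [-2.6, 2.6], [-0.5, 2.12], [-1.47, 1.34], [0.16, 2.42], [-1.27, 4.41], [0.06, 2.06], [-2.6, 2.6]. Speed limits (rad/s): [2.22, 2.22, 2.79, 2.79, 3.14, 3.14, 3.14].

INTERFACE

Orientations are given as a unit quaternion [x, y, z, w].
In Python, from workcell import manip, viewer, finder gives the robot as it stands.
- The arm moves only by the tool arm_command, never from a script. Its argument "plan" is a list of rows, each an object with "dp": the shift along the tool's x, y, z in mm, a list of three; "spin": the turn about the tool's z in rad. A call has 1 to 5 rows; each row shifts and turns the commanded pose from where the row before left it, along the tool's axes as they then stand; what a row does not reach is not made up. A row lasts 1/10 s, in which the tool goes at most 50 mm and 8.59 degrees, less where a joint would pass 70% of its speed; a pose out of reach is approached as far as the arm can. A call is refused whole if a number of a shift passes 50 or a number of a turn 0.15, either way. A call with a gripper value outside its range is refused whole. "grip" is the closure, from -1 (fully open) to 1 (shut), set as the call begins (left out, the last holds). The fingers move at their own pace and stop on an object; "newtons" is the grip in N (left out, the last holds). Time passes only in rows, so rows that do not move let the fingers close. It gives the time, the measured TCP pose, the force, the opening and the grip force at its end, in the units of the state.
- manip.get_obs(): the state, without advancing time (a new reading comes with each control period).
- viewer.camera(name): name is "scene" or "top" or "wrist"; returns the picture (480x640x3 uint8, blue, green, red); there is no depth.
- viewer.camera_params(name): a dict with "vertical_fov" (degrees; the focal length in pixels is half the picture's height over the tangent of half this angle, whatever the lens; pixels are square), "cx", "cy" (the principal point, pixels), "R" (3x3) and "t" (3): a world point X has camera coordinates R X + t; the wrist camera has in their place "T_tool_cam" (4x4, takes a point from camera to tool coordinates, whose origin is the TCP and whose axes are the flange's). Camera axes: x right, y down, z forward; pixel columns grow to the right and rows downward; lengths in m; the calibration is good to about 2 mm. A picture is of the moment at which its call begins: read the wrist's pose just before it. camera_params takes no time and is no camera call.
- manip.hand_in(): hands the job in; it is judged then, once.
Trained networks look in the newest picture that a camera, given by its name, has taken for a name from the list of things; names that differ only in an ending like _2 or _b are one class to them, and where a whole thing is asked for, a point or a joint stands for the part that bears it (a point fixed in the world has none). Each returns a list of dicts, best first, with "score" (0 to 1); they miss things now and then, are a little off and sometimes report something else, mostly with a low value. They report only what shows in the picture. A call takes as long as a camera call. They do not tell look-alikes from the thing itself.
- finder.find_in(camera, thing): "position" ([x, y, z] in m, in world coordinates, good to about 4 mm: the middle of the surface that is visible of it).
The state is a dict: "clock": time; "joint_pos": joint angles; "joint_velocities": joint speeds; "tau": joint torques, N m; "position": TCP position; "ee_rot": TCP orientation; "ft_force": force on the tool from outside, world axes, zero at the start; "torque": the same for the moment, N m; "grip_width": opening from 0.0 (shut) to 1.0 (fully open); "grasp_force": force on a finger pad.
Only numpy, scipy, OpenCV 4.12 (cv2) and the standard library are available. Lean on these libraries where they do the work, as an engineer would, in place of code of your own. Each camera call takes 0.05 s, during which the arm holds its last target. There are 200 camera calls.

## Working session

There is one attempt and no reset: what is moved stays moved. The work goes in short steps, Python scripts to look and compute and a tool call to move; the robot and the scene stay as the last step left them, time stands still between calls to the robot, and variables do not carry over. Pictures are saved under pics/ and viewed, at most 14 in all, crops included, and the job is handed in when it is done.

Besides the shell and the picture viewer there is one more tool, called after "Request:" as name(argument=value, ...) on one line, values as JSON. arm_command: Moves the arm, as the interface text tells. Its arguments: {"type":"object","properties":{"plan":{"type":"array","items":{"type":"object","properties":{"dp":{"type":"array","items":{"type":"number"}},"spin":{"type":"number"}}}},"grip":{"type":"number"},"newtons":{"type":"number"}},"required":["plan"]}

```bash
mkdir -p pics; ls; python3 - <<'E'
from workcell import manip, viewer, finder
import cv2
print(manip.get_obs())
for c in ("scene","top"):
    cv2.imwrite(f"pics/{c}0.png",viewer.camera(c)); print(viewer.camera_params(c))
print(viewer.camera_params("wrist"))
for c in ("scene","top"):
  for n in ("fixture","bore_mouth","notch","pin","pin_grip","carrier","bail","nozzle0","adaptor","nylon_plug"):
    try: print(c,n,[(round(d["score"],2),[round(float(v),4) for v in d["position"]]) for d in finder.find_in(c,n)][:4])
    except Exception as e: print(c,n,e)
E
```

```text
pics
{'clock': 0.0, 'joint_pos': array([-1.30361171,  0.33286314, -0.06471505,  1.46094525,  0.02161387,
        1.34988328, -0.08849428]), 'joint_velocities': array([ 0.00050339, -0.00046044, -0.00054608,  0.00055953, -0.00067161,
       -0.00181788, -0.00040569]), 'tau': array([-3.97880322e-04, -6.25423980e+01,  4.86392865e-02, -3.91626191e+01,
        1.59723521e-02,  9.49875772e-03, -4.92648269e-05]), 'position': array([0.17854279, 0.59882094, 0.40391938]), 'ee_rot': array([ 1.44364025e-01,  9.89524399e-01, -6.98430695e-04, -6.47669323e-05]), 'ft_force': array([-0.25420318,  0.23637958, -0.59645109]), 'torque': array([-0.012818  ,  0.01542039, -0.01089572]), 'grasp_force': 0.0, 'grip_width': 0.9961114471345782}
{'vertical_fov': 55.129132594752235, 'cx': 321.08930981162496, 'cy': 235.75120181419905, 'R': array([[-0.89239669,  0.45114042, -0.01002374],
       [ 0.26832255,  0.51264488, -0.81559685],
       [-0.36281009, -0.73052552, -0.57853375]]), 't': array([ 0.57375771, -0.04354408,  1.45773042])}
{'vertical_fov': 57.35144122479025, 'cx': 317.701614819188, 'cy': 233.791343200189
[... 1223 characters left out ...]
)]
scene nylon_plug []
top fixture [(0.69, [0.6638, 0.0222, 0.0464]), (0.69, [0.5855, -0.0421, 0.0525])]
top bore_mouth [(0.78, [0.6636, 0.0261, 0.0454])]
top notch [(0.61, [0.6625, 0.0209, 0.0448]), (0.2, [0.5207, -0.4674, 0.0664])]
top pin [(0.53, [0.5822, -0.0454, 0.048]), (0.44, [0.5206, -0.4659, 0.0673])]
top pin_grip []
top carrier [(0.96, [0.6582, -0.0274, 0.0699])]
top bail [(0.73, [0.6554, -0.0251, 0.0702]), (0.61, [0.632, 0.1703, 0.0206])]
top nozzle0 [(0.6, [0.7379, -0.2065, 0.0513]), (0.47, [0.6696, -0.098, 0.1209]), (0.47, [0.8164, -0.0649, 0.0499]), (0.35, [0.6561, -0.0281, 0.071])]
top adaptor [(0.58, [0.631, 0.1684, 0.0218])]
top nylon_plug [(0.42, [0.5943, -0.2027, 0.0226])]
```

View pics/scene0.png

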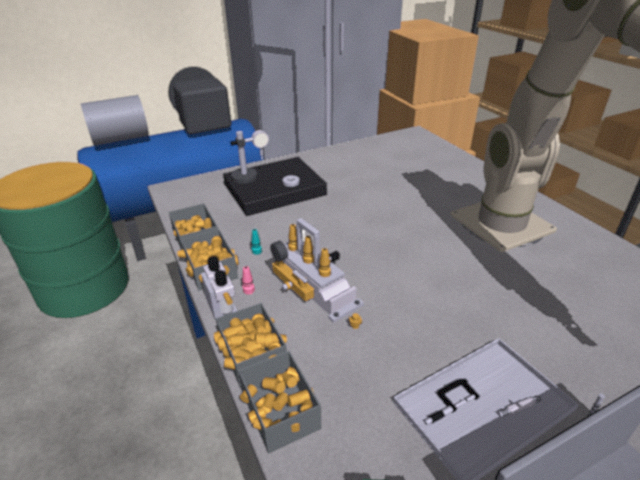

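View pics/top0.png

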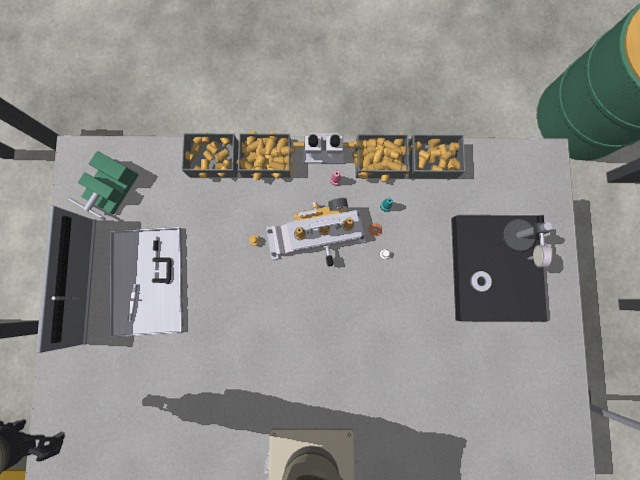

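The top view shows the fixture at about (318,232), yawed about 13°, with the ledge at its left end (275,243) and the pin grip at (329,257). The possible look-alikes are:
- **Nozzles:** pink (336,178) and turquoise (387,204) are decoys. The real ones, in brass, stand on the carrier at (299,233), (325,229) and (349,224).
- **Pin:** the only black grip in front of the block is at (329,257). The gauge knob at (338,204) is behind it.

I'll move above the fixture for a close look.

Request:
arm_command(plan=[{"dp": [-20,-17,0]},{"dp": [-35,-30,0]},{"dp": [-35,-31,0]},{"dp": [-35,-31,0]},{"dp": [-35,-31,0]}])

```text
invalid input at $.plan[0]: expected keys dp, spin
```

Request:
arm_command(plan=[{"dp": [-35,-31,0]},{"dp": [-35,-30,0]},{"dp": [-35,-31,0]},{"dp": [-35,-31,0]},{"dp": [-35,-31,0]}])

```text
invalid input at $.plan[0]: expected keys dp, spin
```

Request:
arm_command(plan=[{"dp": [-35,-31,0]},{"dp": [-35,-30,0]},{"dp": [-35,-31,0]},{"dp": [-35,-31,0]},{"dp": [-35,-31,0]}])

```text
invalid input at $.plan[0]: expected keys dp, spin
```

Request:
arm_command(plan=[{"dp": [-35,-31,0]},{"dp": [-18,-10,0],"spin": -0.13},{"spin": -0.13},{"spin": -0.13},{"spin": -0.13}])

```text
invalid input at $.plan[0]: expected keys dp, spin
```

Request:
arm_command(plan=[{"dp": [0,0,0]},{"dp": [0,0,0]}])

```text
invalid input at $.plan[0]: expected keys dp, spin
```

```bash
cat >h.py <<'E'
from workcell import manip, viewer, finder
import numpy as np, cv2
from scipy.spatial.transform import Rotation as Ro
def tcp(o=None):
    o=o or manip.get_obs(); T=np.eye(4); T[:3,:3]=Ro.from_quat(o["ee_rot"]).as_matrix(); T[:3,3]=o["position"]; return T
def cam(name,T=None):
    p=viewer.camera_params(name); f=240/np.tan(np.radians(p["vertical_fov"]/2))
    K=np.array([[f,0,p["cx"]],[0,f,p["cy"]],[0,0,1]])
    if name=="wrist":
        M=np.linalg.inv(T@p["T_tool_cam"]); return K,M[:3,:3],M[:3,3]
    return K,np.array(p["R"]),np.array(p["t"])
def ray(c,uv):
    K,R,t=c; d=R.T@np.linalg.inv(K)@[uv[0],uv[1],1]; return -R.T@t,d/np.linalg.norm(d)
def onz(c,uv,z):
    o,d=ray(c,uv); return o+d*(z-o[2])/d[2]
def proj(c,X):
    K,R,t=c; q=(K@(R@np.atleast_2d(X).T+t[:,None])).T; return q[:,:2]/q[:,2:]
def tri(cs,uvs):
    A=0;b=0
    for c,uv in zip(cs,uvs):
        o,d=ray(c,uv); P=np.eye(3)-np.outer(d,d); A=A+P; b=b+P@o
    return np.linalg.solve(A,b)
def shot(fn):
    T=tcp(); im=viewer.camera("wrist"); cv2.imwrite(fn,im); np.save(fn+".npy",T); return im,T
def st():
    o=manip.get_obs(); T=tcp(o); print("t",round(o["clock"],2),"p",o["position"].round(4),"yaw_y",round(np.degrees(np.arctan2(T[1,1],T[0,1])),2),"F",o["ft_force"].round(1),"w",round(o["grip_width"],3),"gf",round(o["grasp_force"],1),"j",o["joint_pos"].round(2)); return o
def togo(P,yaw): # world target of TCP, tool-y yaw deg
    T=tcp(); d=T[:3,:3].T@(np.array(P)-T[:3,3]); cur=np.degrees(np.arctan2(T[1,1],T[0,1]))
    print("tool dp mm",(d*1000).round(1),"spin",round(-np.radians((yaw-cur+180)%360-180),3))
E
python3 - <<'E'
from h import *
st(); im,T=shot("pics/w1.png")
for n in ("pin_grip","pin","bail","carrier","nozzle0","notch"):
    print(n,[(round(d["score"],2),np.round(d["position"],4)) for d in finder.find_in("wrist",n)][:4])
E
```

```text
t 1.1 p [0.1786 0.599  0.4047] yaw_y 73.4 F [ 0.5 -0.  -0.6] w 1.005 gf 0.0 j [-1.3   0.33 -0.06  1.46  0.02  1.35 -0.09]
pin_grip []
pin []
bail []
carrier []
nozzle0 []
notch []
```

View pics/w1.png

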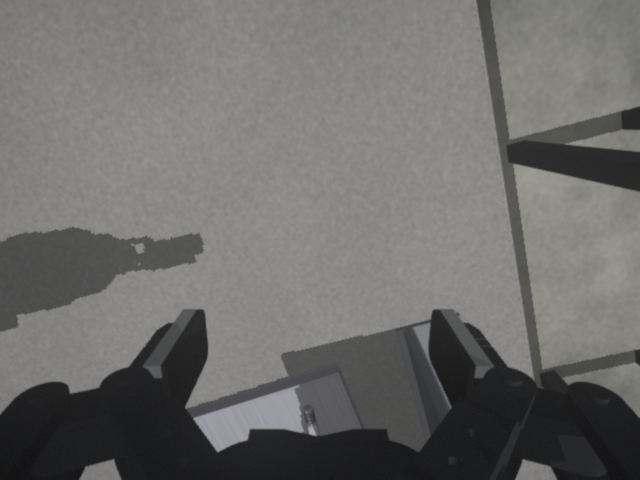

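Request:
arm_command(plan=[{"dp": [-30,-22,0],"spin": 0},{"dp": [-36,-26,0],"spin": 0},{"dp": [-36,-26,0],"spin": 0},{"dp": [-36,-26,0],"spin": 0},{"dp": [-36,-26,0],"spin": 0}])

```text
clock: 1.95
position: [0.3102, 0.4269, 0.4049]
ee_rot: [0.144, 0.99, 0.0, 0.0]
ft_force: [0.9, 0.6, 0.1]
grip_width: 1.001
grasp_force: 0.0
```

Request:
arm_command(plan=[{"dp": [-36,-26,0],"spin": 0},{"dp": [-36,-26,0],"spin": 0},{"dp": [-36,-26,0],"spin": 0},{"dp": [-36,-26,0],"spin": 0},{"dp": [-36,-26,0],"spin": 0}])

```text
clock: 2.45
position: [0.4455, 0.2508, 0.405]
ee_rot: [0.144, 0.99, 0.0, 0.0]
ft_force: [0.6, 0.2, 0.2]
grip_width: 0.999
grasp_force: 0.0
```

Request:
arm_command(plan=[{"dp": [-36,-26,0],"spin": 0},{"dp": [-36,-26,0],"spin": 0},{"dp": [-36,-26,0],"spin": 0},{"dp": [-36,-26,0],"spin": 0},{"dp": [-36,-26,0],"spin": 0}])

```text
clock: 2.95
position: [0.5808, 0.075, 0.405]
ee_rot: [0.144, 0.99, 0.0, 0.0]
ft_force: [0.7, 1.9, -0.1]
grip_width: 1.002
grasp_force: 0.0
```

Request:
arm_command(plan=[{"dp": [-36,-26,0],"spin": 0},{"dp": [-36,-26,0],"spin": -0.13},{"dp": [-34,-29,0],"spin": -0.13},{"dp": [0,0,0],"spin": -0.13},{"dp": [0,0,0],"spin": -0.13}])

```text
clock: 3.45
position: [0.6637, -0.0297, 0.4039]
ee_rot: [-0.116, 0.993, -0.0, -0.001]
ft_force: [-0.6, 1.1, 0.2]
grip_width: 1.001
grasp_force: 0.0
```

Request:
arm_command(plan=[{"dp": [0,0,0],"spin": 0},{"dp": [0,0,0],"spin": 0}])

```text
clock: 3.65
position: [0.6631, -0.0278, 0.4047]
ee_rot: [-0.113, 0.994, 0.0, 0.0]
ft_force: [0.2, 0.2, -0.5]
grip_width: 0.997
grasp_force: 0.0
```

```bash
python3 - <<'E'
from h import *
st(); im,T=shot("pics/w2.png")
for n in ("pin_grip","pin","bail","carrier","nozzle0","notch"):
    print(n,[(round(d["score"],2),np.round(d["position"],4)) for d in finder.find_in("wrist",n)][:4])
E
```

```text
t 3.65 p [ 0.6631 -0.0278  0.4047] yaw_y 102.99 F [ 0.2  0.2 -0.5] w 0.997 gf 0.0 j [-0.31  0.43  0.39  1.37 -0.16  1.38  1.88]
pin_grip []
pin [(0.97, array([ 0.5863, -0.049 ,  0.0518]))]
bail [(0.7, array([ 0.6583, -0.0366,  0.0705])), (0.22, array([0.6489, 0.008 , 0.0499]))]
carrier [(0.68, array([ 0.6585, -0.0342,  0.0696]))]
nozzle0 [(0.95, array([ 0.6515, -0.0325,  0.1171])), (0.93, array([ 0.8147, -0.0637,  0.0504])), (0.78, array([ 0.7414, -0.2101,  0.0491])), (0.75, array([ 0.6666, -0.0912,  0.1141]))]
notch [(0.85, array([0.646 , 0.0052, 0.0476]))]
```

View pics/w2.png

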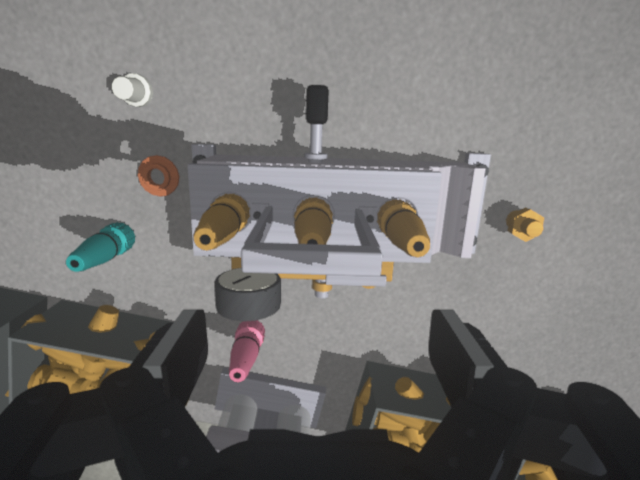

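The close view confirms the choices. The black pin grip is at (317,104) with its collar at (317,155), the bail bar spans (245-382,262), and the notch ledge is at (465,210). The pink and turquoise nozzles are clearly outside the fixture. I'll enlarge this to get precise points.

```bash
python3 - <<'E'
from h import *
im=cv2.imread("pics/w2.png")[75:290,180:500]
cv2.imwrite("pics/w2c.png",cv2.resize(im,None,fx=2.5,fy=2.5,interpolation=cv2.INTER_CUBIC))
E
```

```text
(no output)
```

View pics/w2c.png

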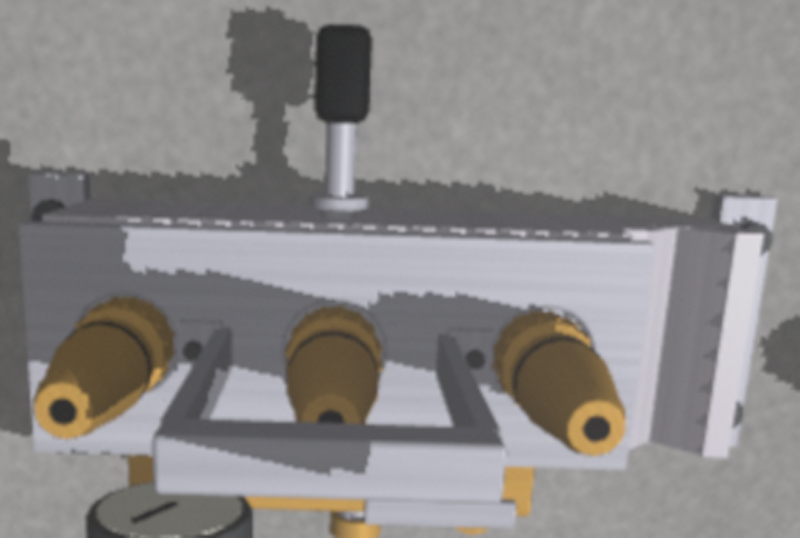

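```bash
python3 - <<'E'
from h import *
from scipy.optimize import least_squares
T=np.load("pics/w2.png.npy"); c=cam("wrist",T)
P=np.array([[-38,-100,70],[-38,100,70],[38,-100,70],[38,100,70],[-7,-38.5,179],[-7,38.5,179],[7,-38.5,179],[7,38.5,179],[0,-68,143],[0,68,143]])/1e3
U=np.array([[22,227],[656,240],[37,452],[627,467],[160,437],[498,443],[157,490],[505,500],[63,411],[596,429]])/2.5+[180,75]
def W(p,X): return np.c_[Ro.from_euler('z',p[2]).apply(X)]+[p[0],p[1],p[3]]
f=lambda p:(proj(c,W(p,P))-U).ravel()
r=least_squares(f,[.66,-.03,.23,0],loss='soft_l1'); p=r.x
print("fixture",p.round(4),"deg",np.degrees(p[2]).round(2)); print(r.fun.reshape(-1,2).round(1))
L=lambda X:((np.array(X)-[p[0],p[1],p[3]])@Ro.from_euler('z',p[2]).as_matrix()*1e3).round(1)
for n,uv,z in (("grip end far",(343,27),.051),("grip end near",(343,121),.051),("grip mid",(343,73),.051),("collar",(341,203),.049)):
    X=onz(c,np.array(uv)/2.5+[180,75],z); print(n,X.round(4),L(X))
for n in ("grip",): print(W(p,[[-.086,0,.039]]), "bail",W(p,[[0,0,.172]]))
np.save("fix.npy",p)
# second view: bearings from top/scene for height check of grip
print("top proj grip",proj(cam("top"),W(p,[[-.086,0,.051]])),"scene",proj(cam("scene"),W(p,[[-.086,0,.051],[0,0,.179]])))
E
```

```text
fixture [ 0.6623 -0.0315  0.1999 -0.0025] deg 11.45
[[-0.2 -0.7]
 [-1.2  0.7]
 [ 0.6 -0.1]
 [-0.5 -0.4]
 [-2.2 -1.1]
 [ 4.1 -0. ]
 [-0.1  1.6]
 [-0.7  0.9]
 [ 1.4  0.4]
 [ 0.8 -1.6]]
grip end far [ 0.5642 -0.0514  0.051 ] [-1.001e+02 -1.000e-01  5.350e+01]
grip end near [ 0.5916 -0.0451  0.051 ] [-71.9   0.7  53.5]
grip mid [ 0.5774 -0.0484  0.051 ] [-86.5   0.3  53.5]
collar [ 0.6172 -0.04    0.049 ] [-45.8   0.7  51.5]
[[ 0.57798975 -0.04858177  0.03654488]] bail [[ 0.66227758 -0.0315066   0.16954488]]
top proj grip [[330.00592917 259.92336634]] scene [[334.11140325 252.98031973]
 [307.66364085 225.25741024]]
```

```bash
python3 - <<'E'
from h import *
togo([.5775,-.0484,.29],101.45)
E
```

```text
tool dp mm [ 88.   -0.6 114.8] spin 0.03
```

Request:
arm_command(plan=[{"dp": [30,0,0],"spin": 0.03},{"dp": [40,0,0],"spin": 0},{"dp": [18,0,30],"spin": 0},{"dp": [0,0,45],"spin": 0},{"dp": [0,0,40],"spin": 0}])

```text
clock: 4.5
position: [0.5764, -0.0464, 0.289]
ee_rot: [-0.1, 0.995, 0.0, 0.001]
ft_force: [-0.7, 0.5, -0.2]
grip_width: 1.0
grasp_force: 0.0
```

Request:
arm_command(plan=[{"dp": [0,0,0],"spin": 0},{"dp": [0,0,0],"spin": 0}])

```text
clock: 4.7
position: [0.5773, -0.0464, 0.2906]
ee_rot: [-0.1, 0.995, -0.0, -0.0]
ft_force: [2.0, -0.1, 0.4]
grip_width: 0.998
grasp_force: 0.0
```

```bash
python3 - <<'E'
from h import *
st(); im,T=shot("pics/w3.png")
for n in ("pin_grip","pin"):
    print(n,[(round(d["score"],2),np.round(d["position"],4)) for d in finder.find_in("wrist",n)][:2])
# dark grip segment around projection
c=cam("wrist",T); print(proj(c,[[.5775,-.0484,.051],[.5775,-.0484,.155]]))
E
```

```text
t 4.7 p [ 0.5773 -0.0464  0.2906] yaw_y 101.45 F [ 2.  -0.1  0.4] w 0.998 gf 0.0 j [-0.32  0.33  0.39  1.74 -0.14  1.09  1.88]
pin_grip [(0.7, array([ 0.5825, -0.0449,  0.0483])), (0.55, array([ 0.6198, -0.0046,  0.0336]))]
pin [(0.74, array([ 0.583 , -0.0476,  0.0502]))]
[[315.2916204  257.83376555]
 [313.18902734 369.84769597]]
```

View pics/w3.png

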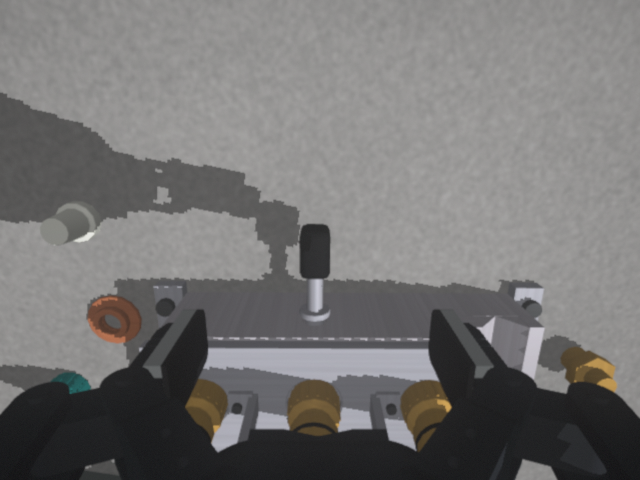

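The grip is centred at (315,251) between the fingers, with the collar at (315,315). I'll triangulate it from the two wrist views.

```bash
python3 - <<'E'
from h import *
cs=[cam("wrist",np.load(f"pics/w{i}.png.npy")) for i in (2,3)]
p=np.load("fix.npy"); R=Ro.from_euler('z',p[2]).as_matrix()
for n,a,b in (("grip mid",(317.2,104.2),(315,251)),("grip far",(317.2,86),(315,224.5)),("grip near",(317.2,123.5),(315,278)),("collar c",(316.4,156.2),(315.5,315)),("ledge corner",(180+768/2.5,75+228/2.5),(540,320))):
    X=tri(cs,[a,b]); print(n,X.round(4),((X-[p[0],p[1],0])@R*1e3).round(1))
togo([.5765,-.0485,.194],101.45)
E
```

```text
grip mid [ 0.5771 -0.0486  0.0402] [-86.9   0.2  40.2]
grip far [ 0.5629 -0.0517  0.0324] [-101.4   -0.    32.4]
grip near [ 0.5918 -0.0454  0.0464] [-71.8   0.3  46.4]
collar c [ 0.6178 -0.0401  0.0434] [-45.3   0.4  43.4]
ledge corner [0.5942 0.1043 0.0395] [-39.8 146.6  39.5]
tool dp mm [ 2.2 -1.6 98.2] spin 0.0
```

Request:
arm_command(plan=[{"dp": [2,-2,30],"spin": 0},{"dp": [0,0,30],"spin": 0},{"dp": [0,0,25],"spin": 0},{"dp": [0,0,13],"spin": 0},{"dp": [0,0,0],"spin": 0}], grip=-0.3)

```text
clock: 5.35
position: [0.5755, -0.0486, 0.1913]
ee_rot: [-0.1, 0.995, 0.0, -0.001]
ft_force: [0.1, 0.8, -0.2]
grip_width: 0.654
grasp_force: 0.0
```

Request:
arm_command(plan=[{"dp": [0,0,0],"spin": 0},{"dp": [0,0,0],"spin": 0}])

```text
clock: 5.55
position: [0.5763, -0.0488, 0.1934]
ee_rot: [-0.1, 0.995, 0.0, 0.001]
ft_force: [0.8, -0.4, 0.6]
grip_width: 0.648
grasp_force: 0.0
```

```bash
python3 - <<'E'
from h import *
st(); togo([.5768,-.0485,.194],101.45)
E
```

```text
t 5.55 p [ 0.5763 -0.0488  0.1934] yaw_y 101.47 F [ 0.8 -0.4  0.6] w 0.648 gf 0.0 j [-0.29  0.46  0.36  1.81 -0.2   0.91  1.93]
tool dp mm [-0.6  0.2 -0.6] spin 0.0
```

Aligned. Closing on the grip.

Request:
arm_command(plan=[{"dp": [0,0,0],"spin": 0},{"dp": [0,0,0],"spin": 0},{"dp": [0,0,0],"spin": 0},{"dp": [0,0,0],"spin": 0},{"dp": [0,0,0],"spin": 0}], grip=1, newtons=60)

```text
clock: 6.05
position: [0.5757, -0.0487, 0.1921]
ee_rot: [-0.1, 0.995, 0.0, 0.0]
ft_force: [-1.7, 0.5, 4.1]
grip_width: 0.203
grasp_force: 61.9
```

Request:
arm_command(plan=[{"dp": [0,0,0],"spin": 0},{"dp": [0,0,0],"spin": 0},{"dp": [0,0,0],"spin": 0}])

```text
clock: 6.35
position: [0.5757, -0.0487, 0.1921]
ee_rot: [-0.1, 0.995, 0.0, 0.0]
ft_force: [-2.1, 0.8, 6.0]
grip_width: 0.202
grasp_force: 62.1
```

Request:
arm_command(plan=[{"dp": [3,0,0],"spin": 0},{"dp": [6,0,0],"spin": 0},{"dp": [6,0,0],"spin": 0},{"dp": [0,0,0],"spin": 0}])

```text
clock: 6.75
position: [0.56, -0.0521, 0.1918]
ee_rot: [-0.1, 0.995, 0.0, -0.0]
ft_force: [-0.9, 0.1, 6.4]
grip_width: 0.204
grasp_force: 62.2
```

Request:
arm_command(plan=[{"dp": [10,0,-1],"spin": 0},{"dp": [15,0,0],"spin": 0},{"dp": [15,0,0],"spin": 0},{"dp": [12,0,0],"spin": 0},{"dp": [0,0,0],"spin": 0}])

```text
clock: 7.25
position: [0.5078, -0.0626, 0.192]
ee_rot: [-0.099, 0.995, 0.0, -0.001]
ft_force: [0.1, -0.2, -1.2]
grip_width: 0.199
grasp_force: 61.2
```

Request:
arm_command(plan=[{"dp": [8,0,0],"spin": 0},{"dp": [12,0,0],"spin": 0},{"dp": [12,0,0],"spin": 0},{"dp": [0,0,0],"spin": 0},{"dp": [0,0,0],"spin": 0}])

```text
clock: 7.75
position: [0.4784, -0.0684, 0.1928]
ee_rot: [-0.1, 0.995, 0.0, 0.0]
ft_force: [-0.0, 0.2, -1.1]
grip_width: 0.202
grasp_force: 61.2
```

```bash
python3 - <<'E'
from h import *
st(); im,T=shot("pics/w4.png")
cv2.imwrite("pics/w4c.png",cv2.resize(im[150:400,180:500],None,fx=2.4,fy=2.4))
E
```

```text
t 7.75 p [ 0.4784 -0.0684  0.1928] yaw_y 101.46 F [-0.   0.2 -1.1] w 0.202 gf 61.2 j [-0.3   0.27  0.39  2.06 -0.14  0.83  1.94]
```

View pics/w4c.png

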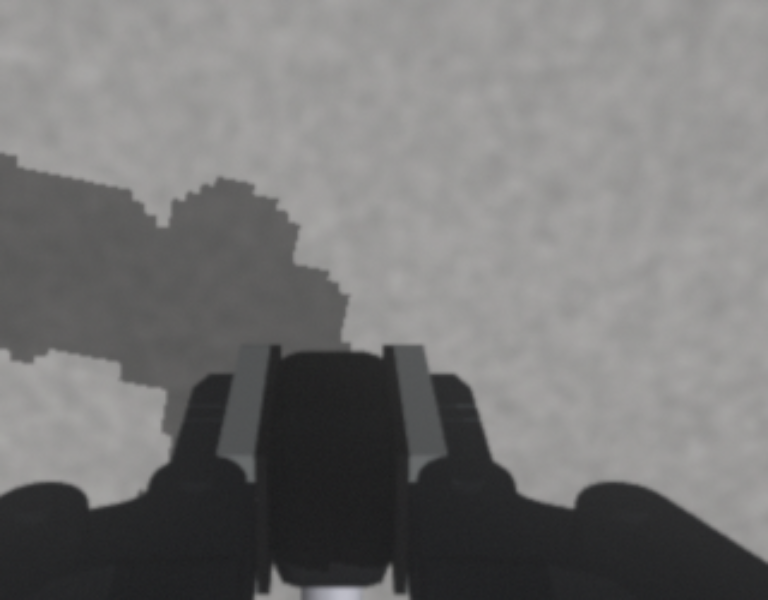

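The pin is out of the bore and firmly held. The force reads −1.1 N, which is its weight. Next I raise it, carry it 119 mm along +y, and advance over the notch.

Request:
arm_command(plan=[{"dp": [0,8,-14],"spin": 0},{"dp": [0,20,-16],"spin": 0},{"dp": [0,25,0],"spin": 0},{"dp": [0,25,0],"spin": 0},{"dp": [0,25,0],"spin": 0}])

```text
clock: 8.3
position: [0.4582, 0.0337, 0.223]
ee_rot: [-0.1, 0.995, 0.0, 0.0]
ft_force: [0.4, -0.4, -1.0]
grip_width: 0.199
grasp_force: 61.2
```

Request:
arm_command(plan=[{"dp": [0,16,0],"spin": 0},{"dp": [-10,0,0],"spin": 0},{"dp": [-20,0,0],"spin": 0},{"dp": [-20,0,0],"spin": 0},{"dp": [-20,0,0],"spin": 0}])

```text
clock: 8.8
position: [0.525, 0.0619, 0.2227]
ee_rot: [-0.1, 0.995, -0.0, 0.0]
ft_force: [-0.3, 0.0, -1.0]
grip_width: 0.202
grasp_force: 61.2
```

Request:
arm_command(plan=[{"dp": [-18,0,0],"spin": 0},{"dp": [-7,0,0],"spin": 0},{"dp": [0,0,0],"spin": 0},{"dp": [0,0,0],"spin": 0}])

```text
clock: 9.2
position: [0.5475, 0.0666, 0.2224]
ee_rot: [-0.1, 0.995, -0.0, -0.0]
ft_force: [-0.1, -0.4, -0.7]
grip_width: 0.204
grasp_force: 61.2
```

```bash
cat >>h.py <<'E'
def fx():
    p=np.load("fix.npy"); R=Ro.from_euler('z',p[2]).as_matrix(); o=manip.get_obs()
    print("TCP in fixture mm",((o["position"]-[p[0],p[1],0])@R*1e3).round(1))
E
python3 - <<'E'
from h import *
st(); fx()
cs=cam("scene"); im=viewer.camera("scene")
p=np.load("fix.npy"); X=Ro.from_euler('z',p[2]).apply([-.02,.1,.05])+[p[0],p[1],0]
u=proj(cs,X)[0].astype(int); print(u)
im2,T=shot("pics/w5.png"); 
cv2.imwrite("pics/s5.png",np.hstack([cv2.resize(im[u[1]-50:u[1]+50,u[0]-40:u[0]+40],None,fx=5,fy=5,interpolation=cv2.INTER_CUBIC),cv2.resize(im2[230:480,120:320+200],(400,500))]))
E
```

```text
t 9.2 p [0.5475 0.0666 0.2224] yaw_y 101.44 F [-0.1 -0.4 -0.7] w 0.204 gf 61.2 j [-0.47  0.36  0.31  1.86 -0.13  0.94  1.67]
TCP in fixture mm [-93.  119.  222.4]
[339 281]
```

View pics/s5.png

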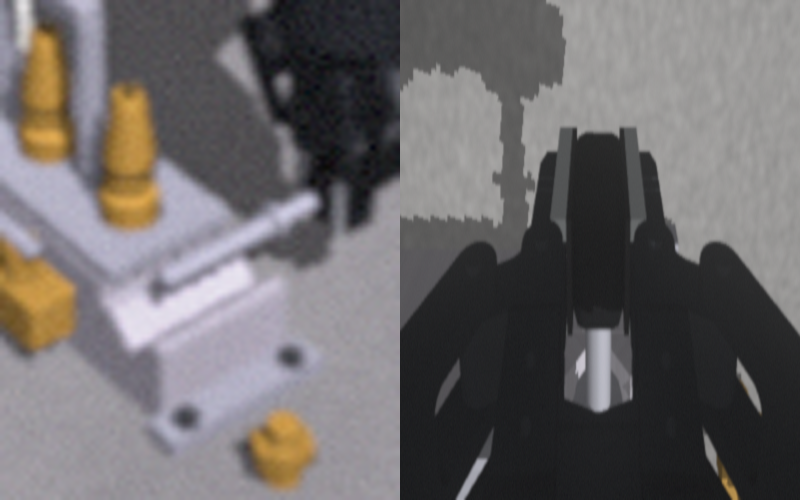

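The scene view shows the shank hanging level over the notch, along its length. Lowering.

Request:
arm_command(plan=[{"dp": [0,0,10],"spin": 0},{"dp": [0,0,9],"spin": 0},{"dp": [0,0,4],"spin": 0},{"dp": [0,0,0],"spin": 0},{"dp": [0,0,0],"spin": 0}])

```text
clock: 9.8
position: [0.5479, 0.0671, 0.1996]
ee_rot: [-0.1, 0.995, -0.0, -0.0]
ft_force: [-0.2, -0.2, 0.0]
grip_width: 0.203
grasp_force: 61.2
```

Request:
arm_command(plan=[{"dp": [0,0,2],"spin": 0},{"dp": [0,0,1],"spin": 0},{"dp": [0,0,0],"spin": 0}])

```text
clock: 10.1
position: [0.5479, 0.0671, 0.1967]
ee_rot: [-0.1, 0.995, 0.0, -0.0]
ft_force: [1.0, -0.2, -0.6]
grip_width: 0.203
grasp_force: 61.2
```

Request:
arm_command(plan=[{"dp": [0,0,1],"spin": 0},{"dp": [0,0,0],"spin": 0},{"dp": [0,0,0],"spin": 0}])

```text
clock: 10.4
position: [0.5481, 0.067, 0.1959]
ee_rot: [-0.1, 0.995, 0.0, 0.0]
ft_force: [0.4, -1.5, 0.3]
grip_width: 0.198
grasp_force: 61.4
```

Request:
arm_command(plan=[{"dp": [0,0,1],"spin": 0},{"dp": [0,0,0],"spin": 0},{"dp": [-2,0,0],"spin": 0},{"dp": [-2,0,0],"spin": 0},{"dp": [0,0,0],"spin": 0}])

```text
clock: 10.9
position: [0.5509, 0.0674, 0.1948]
ee_rot: [-0.1, 0.995, -0.0, -0.002]
ft_force: [-12.1, -2.2, 12.7]
grip_width: 0.204
grasp_force: 63.3
```

Request:
arm_command(plan=[{"dp": [-1,0,0],"spin": 0},{"dp": [0,0,0],"spin": 0}])

```text
clock: 11.1
position: [0.5515, 0.0674, 0.1947]
ee_rot: [-0.1, 0.995, -0.0, -0.002]
ft_force: [-14.2, -2.7, 15.1]
grip_width: 0.196
grasp_force: 63.7
```

Request:
arm_command(plan=[{"dp": [-1,0,0],"spin": 0},{"dp": [0,0,0],"spin": 0}])

```text
clock: 11.3
position: [0.5521, 0.0676, 0.1947]
ee_rot: [-0.1, 0.995, -0.0, -0.003]
ft_force: [-17.8, -4.2, 17.4]
grip_width: 0.203
grasp_force: 63.9
```

Request:
arm_command(plan=[{"dp": [0,0,-1],"spin": 0},{"dp": [0,0,-1],"spin": 0},{"dp": [0,0,0],"spin": 0}])

```text
clock: 11.6
position: [0.5539, 0.0685, 0.1967]
ee_rot: [-0.1, 0.995, 0.0, 0.0]
ft_force: [-0.3, 0.5, -1.6]
grip_width: 0.202
grasp_force: 61.4
```

```bash
python3 - <<'E'
from h import *
st(); fx()
im2,T=shot("pics/w6.png"); im=viewer.camera("scene"); u=(339,281)
for n in ("pin","pin_tip","pin_grip"):
  print(n,[(round(d["score"],2),np.round(d["position"],4)) for d in finder.find_in("scene",n)][:2])
cv2.imwrite("pics/s6.png",np.hstack([cv2.resize(im[u[1]-35:u[1]+40,u[0]-30:u[0]+30],(400,500),interpolation=cv2.INTER_CUBIC),cv2.resize(im2[350:450,280:360],(400,500),interpolation=cv2.INTER_CUBIC)]))
E
```

```text
t 11.6 p [0.5539 0.0685 0.1967] yaw_y 101.48 F [-0.3  0.5 -1.6] w 0.202 gf 61.4 j [-0.46  0.41  0.3   1.86 -0.15  0.89  1.68]
TCP in fixture mm [-86.4 119.5 196.7]
pin [(0.6, array([0.6067, 0.0779, 0.0472]))]
pin_tip [(0.61, array([0.6057, 0.086 , 0.0482])), (0.29, array([ 0.6775, -0.0882,  0.1095]))]
pin_grip [(0.46, array([0.6102, 0.0799, 0.0476]))]
```

View pics/s6.png

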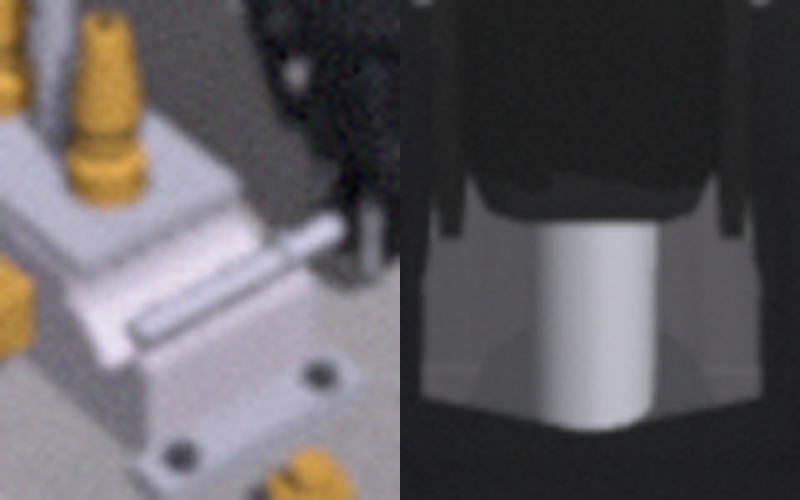

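The pin lies in the notch, and the earlier push-back was V wedging. It is now free, about 2 mm short of the face. I'll feel for the face, then settle it.

Request:
arm_command(plan=[{"dp": [-1,0,0],"spin": 0},{"dp": [0,0,0],"spin": 0},{"dp": [0,0,0],"spin": 0}])

```text
clock: 12.15
position: [0.5548, 0.0685, 0.1967]
ee_rot: [-0.1, 0.995, 0.0, 0.0]
ft_force: [-0.2, 0.7, -0.4]
grip_width: 0.201
grasp_force: 61.4
```

Request:
arm_command(plan=[{"dp": [0,0,1],"spin": 0},{"dp": [0,0,0],"spin": 0},{"dp": [0,0,0],"spin": 0}])

```text
clock: 12.45
position: [0.5548, 0.0684, 0.1957]
ee_rot: [-0.1, 0.995, 0.0, 0.0]
ft_force: [0.8, -0.2, -0.2]
grip_width: 0.198
grasp_force: 61.4
```

Request:
arm_command(plan=[{"dp": [0,0,0],"spin": 0},{"dp": [0,0,0],"spin": 0},{"dp": [0,0,0],"spin": 0},{"dp": [0,0,0],"spin": 0},{"dp": [0,0,0],"spin": 0}], grip=-0.3)

```text
clock: 12.95
position: [0.5548, 0.0685, 0.1957]
ee_rot: [-0.1, 0.995, 0.0, 0.0]
ft_force: [-0.8, 0.0, 0.5]
grip_width: 0.655
grasp_force: 0.0
```

Request:
arm_command(plan=[{"dp": [0,0,-10],"spin": 0},{"dp": [0,0,-25],"spin": 0},{"dp": [0,0,-40],"spin": 0},{"dp": [0,0,-50],"spin": 0},{"dp": [0,0,-40],"spin": 0}])

```text
clock: 13.45
position: [0.5547, 0.0682, 0.3642]
ee_rot: [-0.1, 0.995, 0.0, 0.001]
ft_force: [0.3, -0.3, -0.2]
grip_width: 0.653
grasp_force: 0.0
```

Request:
arm_command(plan=[{"dp": [0,0,-40],"spin": 0},{"dp": [0,0,0],"spin": 0},{"dp": [0,0,0],"spin": 0}], grip=-1)

```text
clock: 13.75
position: [0.5548, 0.0683, 0.4021]
ee_rot: [-0.1, 0.995, 0.0, 0.001]
ft_force: [-0.2, 0.7, -0.5]
grip_width: 1.003
grasp_force: 0.0
```

```bash
python3 - <<'E'
from h import *
st(); fx()
im,T=shot("pics/w7.png"); cv2.imwrite("pics/w7c.png",cv2.resize(im[130:400,150:490],None,fx=2.2,fy=2.2,interpolation=cv2.INTER_CUBIC))
E
```

```text
t 13.75 p [0.5548 0.0683 0.4021] yaw_y 101.46 F [-0.2  0.7 -0.5] w 1.003 gf 0.0 j [-0.5   0.19  0.34  1.66 -0.06  1.3   1.62]
TCP in fixture mm [-85.5 119.2 402.1]
```

View pics/w7c.png

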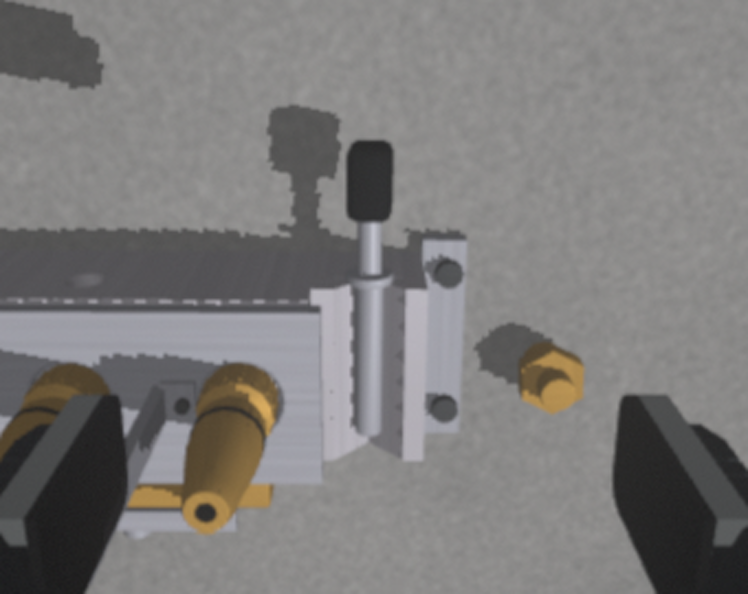

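The pin is parked lying in the notch, with its collar at (370,278), just before the ledge face. Now I go over the bail with a quarter turn.

Request:
arm_command(plan=[{"dp": [-15,-20,0],"spin": 0},{"dp": [-20,-30,0],"spin": 0},{"dp": [-20,-30,0],"spin": 0},{"dp": [-20,-29,0],"spin": 0},{"dp": [-10,-10,0],"spin": 0}])

```text
clock: 14.3
position: [0.6626, -0.0346, 0.3986]
ee_rot: [-0.098, 0.995, -0.001, -0.001]
ft_force: [-1.1, 0.3, -0.4]
grip_width: 1.003
grasp_force: 0.0
```

Request:
arm_command(plan=[{"dp": [0,0,0],"spin": 0.143},{"dp": [0,0,0],"spin": 0.143},{"dp": [0,0,0],"spin": 0.143},{"dp": [0,0,0],"spin": 0.143},{"dp": [0,0,0],"spin": 0.143}])

```text
clock: 14.8
position: [0.6615, -0.0312, 0.399]
ee_rot: [0.258, 0.966, -0.0, -0.001]
ft_force: [0.5, -0.3, 0.2]
grip_width: 0.998
grasp_force: 0.0
```

Request:
arm_command(plan=[{"dp": [0,0,0],"spin": 0.143},{"dp": [0,0,0],"spin": 0.143},{"dp": [0,0,0],"spin": 0.143},{"dp": [0,0,0],"spin": 0.143},{"dp": [0,0,0],"spin": 0.143}])

```text
clock: 15.3
position: [0.6615, -0.0312, 0.3991]
ee_rot: [0.579, 0.815, -0.001, -0.001]
ft_force: [0.5, 0.2, 0.4]
grip_width: 0.998
grasp_force: 0.0
```

Request:
arm_command(plan=[{"dp": [0,0,0],"spin": 0.141},{"dp": [0,0,0],"spin": 0},{"dp": [0,0,0],"spin": 0}])

```text
clock: 15.6
position: [0.6616, -0.0311, 0.3997]
ee_rot: [0.631, 0.775, -0.001, -0.001]
ft_force: [-0.3, 0.4, -0.3]
grip_width: 1.005
grasp_force: 0.0
```

```bash
python3 - <<'E'
from h import *
st(); fx(); togo([.6623,-.0315,.402],11.45)
im,T=shot("pics/w8.png"); c=cam("wrist",T); p=np.load("fix.npy")
B=np.array([[x,y,z] for y in (-.0385,.0385) for x in (-.007,.007) for z in (.179,)])
W=Ro.from_euler('z',p[2]).apply(B)+[p[0],p[1],0]
q=proj(c,W); print(q.round(1))
im=im.copy()
cv2.imwrite("pics/w8c.png",cv2.resize(im[150:480,140:500],None,fx=1.8,fy=1.8,interpolation=cv2.INTER_CUBIC))
E
```

```text
t 15.6 p [ 0.6616 -0.0311  0.3997] yaw_y 11.69 F [-0.3  0.4 -0.3] w 1.005 gf 0.0 j [-0.5   0.48  0.68  1.39 -0.3   1.38  0.39]
TCP in fixture mm [ -0.6   0.5 399.7]
tool dp mm [-0.5  0.6 -2.3] spin 0.004
[[306.6 334.4]
 [331.4 334.5]
 [305.7 199.6]
 [333.6 199.7]]
```

View pics/w8c.png

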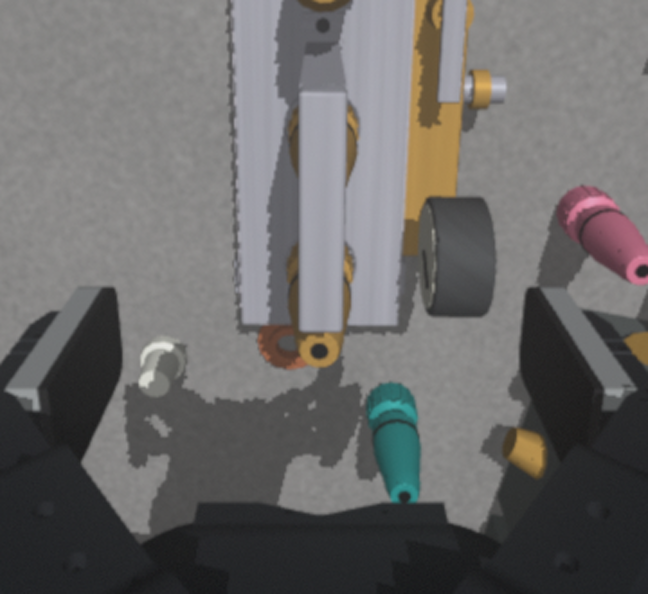

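The bar's corners match the model prediction to within about 1 mm, and it is centred between the fingers (crop 300–345). Descending to grasp it.

Request:
arm_command(plan=[{"dp": [0,1,15],"spin": 0.004},{"dp": [0,0,25],"spin": 0},{"dp": [0,0,20],"spin": 0},{"dp": [0,0,9],"spin": 0},{"dp": [0,0,3],"spin": 0}])

```text
clock: 16.15
position: [0.6624, -0.031, 0.3271]
ee_rot: [0.634, 0.773, -0.001, -0.001]
ft_force: [-0.5, -0.6, 0.4]
grip_width: 1.002
grasp_force: 0.0
```

Request:
arm_command(plan=[{"dp": [0,0,0],"spin": 0},{"dp": [0,0,0],"spin": 0}], grip=0.2)

```text
clock: 16.35
position: [0.663, -0.0312, 0.3296]
ee_rot: [0.634, 0.773, 0.001, 0.001]
ft_force: [0.8, -0.7, 0.7]
grip_width: 0.689
grasp_force: 0.0
```

```bash
python3 - <<'E'
from h import *
st(); fx(); togo([.6623,-.0315,.326],11.45)
E
```

```text
t 16.35 p [ 0.663  -0.0312  0.3296] yaw_y 11.24 F [ 0.8 -0.7  0.7] w 0.689 gf 0.0 j [-0.49  0.53  0.66  1.47 -0.33  1.25  0.4 ]
TCP in fixture mm [8.000e-01 2.000e-01 3.296e+02]
tool dp mm [-0.2 -0.7  3.6] spin -0.004
```

Small correction, then close firmly.

Request:
arm_command(plan=[{"dp": [0,-0.7,3],"spin": -0.003},{"dp": [0,0,0],"spin": 0},{"dp": [0,0,0],"spin": 0}])

```text
clock: 16.65
position: [0.6621, -0.0311, 0.3259]
ee_rot: [0.633, 0.774, 0.0, 0.0]
ft_force: [-0.6, -0.0, 0.8]
grip_width: 0.406
grasp_force: 0.0
```

Request:
arm_command(plan=[{"dp": [0,0,0],"spin": 0},{"dp": [0,0,0],"spin": 0},{"dp": [0,0,0],"spin": 0},{"dp": [0,0,0],"spin": 0},{"dp": [0,0,0],"spin": 0}], grip=1, newtons=110)

```text
clock: 17.15
position: [0.6619, -0.0313, 0.326]
ee_rot: [0.633, 0.774, -0.0, -0.0]
ft_force: [-4.3, 0.5, 5.1]
grip_width: 0.143
grasp_force: 107.7
```

Request:
arm_command(plan=[{"dp": [0,0,0],"spin": 0},{"dp": [0,0,0],"spin": 0},{"dp": [0,0,0],"spin": 0}])

```text
clock: 17.45
position: [0.6619, -0.0313, 0.326]
ee_rot: [0.633, 0.774, 0.0, -0.0]
ft_force: [-4.7, -0.3, 4.6]
grip_width: 0.142
grasp_force: 107.7
```

```bash
python3 - <<'E'
from h import *
o=st(); fx(); print(o["ee_rot"],o["torque"])
E
```

```text
t 17.45 p [ 0.6619 -0.0313  0.326 ] yaw_y 11.39 F [-4.7 -0.3  4.6] w 0.142 gf 107.7 j [-0.49  0.53  0.66  1.48 -0.33  1.25  0.41]
TCP in fixture mm [-3.00e-01  3.00e-01  3.26e+02]
[ 6.33446653e-01  7.73786334e-01  4.79953075e-06 -2.17047294e-04] [ 0.08299187  0.91850706 -0.11472365]
```

Held (a 14 mm bar reads 0.142 here, which fits). Lifting slowly first.

Request:
arm_command(plan=[{"dp": [0,0,-1],"spin": 0},{"dp": [0,0,-2],"spin": 0},{"dp": [0,0,-3],"spin": 0},{"dp": [0,0,-2],"spin": 0},{"dp": [0,0,0],"spin": 0}])

```text
clock: 17.95
position: [0.6621, -0.0312, 0.3338]
ee_rot: [0.633, 0.774, 0.0, 0.0]
ft_force: [-0.1, 0.5, -7.5]
grip_width: 0.141
grasp_force: 107.3
```

Request:
arm_command(plan=[{"dp": [0,0,-3],"spin": 0},{"dp": [0,0,-5],"spin": 0},{"dp": [0,0,-5],"spin": 0},{"dp": [0,0,-5],"spin": 0},{"dp": [0,0,-4],"spin": 0}])

```text
clock: 18.45
position: [0.6621, -0.0312, 0.3564]
ee_rot: [0.633, 0.774, 0.0, 0.0]
ft_force: [0.1, -0.4, -6.6]
grip_width: 0.14
grasp_force: 107.4
```

Request:
arm_command(plan=[{"dp": [0,0,-6],"spin": 0},{"dp": [0,0,-7],"spin": 0},{"dp": [0,0,-8],"spin": 0},{"dp": [0,0,-8],"spin": 0},{"dp": [0,0,-8],"spin": 0}])

```text
clock: 18.95
position: [0.662, -0.0312, 0.3935]
ee_rot: [0.633, 0.774, 0.0, 0.0]
ft_force: [-0.2, -1.1, -7.4]
grip_width: 0.139
grasp_force: 107.4
```

Request:
arm_command(plan=[{"dp": [0,0,-8],"spin": 0},{"dp": [0,0,-8],"spin": 0},{"dp": [0,0,-7],"spin": 0},{"dp": [0,0,-6],"spin": 0},{"dp": [0,0,-3],"spin": 0}])

```text
clock: 19.45
position: [0.6621, -0.0312, 0.4254]
ee_rot: [0.633, 0.774, 0.0, 0.0]
ft_force: [-0.7, 0.3, -7.6]
grip_width: 0.138
grasp_force: 107.4
```

Request:
arm_command(plan=[{"dp": [0,0,0],"spin": 0},{"dp": [0,0,0],"spin": 0},{"dp": [0,0,0],"spin": 0},{"dp": [0,0,0],"spin": 0},{"dp": [0,0,0],"spin": 0}])

```text
clock: 19.95
position: [0.662, -0.0311, 0.4245]
ee_rot: [0.633, 0.774, -0.0, -0.0]
ft_force: [0.1, 1.0, -6.8]
grip_width: 0.143
grasp_force: 107.4
```

```bash
python3 - <<'E'
from h import *
o=st(); fx(); print(o["ee_rot"],o["torque"],abs(o["joint_velocities"]).max())
im=viewer.camera("scene"); cv2.imwrite("pics/s9.png",cv2.resize(im[170:340,210:400],None,fx=3.4,fy=3.4,interpolation=cv2.INTER_CUBIC))
E
```

```text
t 19.95 p [ 0.662  -0.0311  0.4245] yaw_y 11.4 F [ 0.1  1.  -6.8] w 0.143 gf 107.4 j [-0.5   0.47  0.69  1.35 -0.29  1.43  0.38]
TCP in fixture mm [-2.000e-01  4.000e-01  4.245e+02]
[ 6.33351209e-01  7.73864473e-01 -9.06602561e-05 -1.26599079e-04] [-0.04988266  0.00920359 -0.00137847] 0.007575833257571507
```

View pics/s9.png

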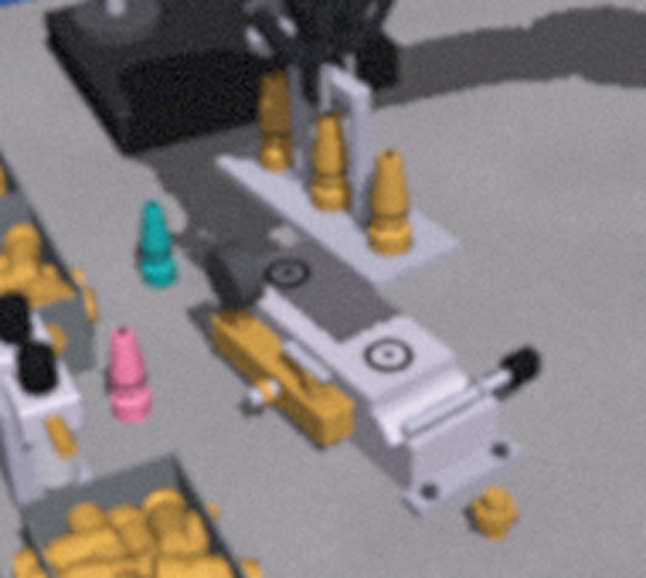

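The carrier hangs level over the fixture, lifted about 98 mm. All three nozzles stand in their nests at (275,120), (329,160) and (390,200), and the pin lies parked in the notch at (470,395).

```bash
python3 -c "
from h import *
print(manip.hand_in())"
```

```text
the job is handed in; nothing more can be done
None
```

The job is handed in: the pin is parked in the V-notch and released, and the carrier with its three standing nozzles is held still and level, about 98 mm above the fixture.

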